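File the slide mailer in the bench drawer

ROBOT

A 6-joint arm with a two-finger parallel gripper is mounted at the origin on the work surface. World frame = base frame: x ahead of the robot, y to its left, z up, the work surface at z = 0. Lengths are in m, angles in degrees, forces in N, time in s.
With the tool pointing down it reaches from about 0.375 to 0.9 m from the base axis. Payload 3.1 kg.
Tool frame: the origin (TCP) lies at the very end of the fingers, on their centre line; the grasp point (between the pads) lies 19 mm behind it; z points along the fingers, x is the direction in which the jaws open and shut, and the axes are right-handed (so a half turn about z gives the same grasp; the last joint's range is limited). The gripper opens to 87 mm and grips with 3 to 60 N. Pads are 19 mm wide; open, the fingers measure 117 mm over their backs; the gripper's body (75 mm by 190 mm) begins 51 mm behind the grasp point.
Start: joints at [-78.581, 30.224, 82.088, -0, 67.689, -10.227], TCP at [0.231, -0.581, 0.223] pointing down, gripper open.
Joint ranges: [-176.69, 176.69], [-43.24, 126.21], [12.49, 139.97], [-82, 262], [0, 151.66], [-163.58, 163.58]. Speed limits (degrees/s): [159.86, 159.86, 180, 180, 180, 180].

INTERFACE

Orientations are given as a 3x3 rotation matrix whose columns are the frame's x, y, z axes.
In Python, from rig import read_state, capture, bot gives the robot as it stands.
- The arm moves only by the shell command python3 -m crank 'ROWS' [OPENING]. ROWS is JSON, a list of rows, each a list of 2 entries, a list of its own where there are three numbers: the shift along the tool's x, y, z in cm, then the turn, a rotation vector about the tool's x, y, z in rad. In form: [[[dx, dy, dz], [wx, wy, wz]], ...]. A call has 1 to 12 rows; each row shifts and turns the commanded pose from where the row before left it, along the tool's axes as they then stand; what a row does not reach is not made up. A row lasts 1/10 s, in which the tool goes at most 50 mm and 8.59 degrees, less where a joint would pass 70% of its speed; a pose out of reach is approached as far as the arm can. A call with a gripper value outside its range is refused whole. OPENING is the closure, from -1 (fully open) to 1 (shut), set as the call begins (- or left out, the last holds). The fingers move at their own pace and stop on an object; the grip force is fixed at half the most. Time passes only in rows, so rows that do not move let the fingers close. It gives the time, the measured TCP pose, the force and the opening at its end, in the units of the state.
- read_state(): the state, without advancing time (a new reading comes with each control period).
- capture(name): name is "scene" or "top" or "wrist"; returns a dict with "pixels" (420x560x3 uint8, red, green, blue), "camera_matrix" (3x3 intrinsics, pixels), "dist" ([k1, k2, p1, p2, k3] as OpenCV has them; the pictures are not rectified), "R" (3x3) and "t" (3): a world point X has camera coordinates R X + t. Camera axes: x right, y down, z forward; pixel columns grow to the right and rows downward; lengths in m; the calibration is good to about 2 mm. A picture is of the moment at which its call begins. There is no depth.
- bot.hand_in(): hands the job in, once; it reports no verdict.
The state is a dict: "time_s": time; "joint_positions": joint angles; "qvel": joint speeds; "tau": joint torques, N m; "position": TCP position; "tcp_rot": TCP orientation; "force": force on the tool from outside, world axes, zero at the start; "moment": the same for the moment, N m; "opening": opening from 0.0 (shut) to 1.0 (fully open).
Only numpy, scipy, OpenCV 4.12 (cv2) and the standard library are available. Lean on these libraries where they do the work, as an engineer would, in place of code of your own. Each camera call takes 0.05 s, during which the arm holds its last target.

TASK

Pick up the slide mailer, the long narrow white snap-lid box on the bench, and lay it gently, flat with the lid up, in the open drawer of the low grey cabinet: it holds glass slides, so set it down, do not drop it. Then slide the drawer fully shut.

Things in the scene. Friction and masses are not known exactly. Their poses are not given: they have to be found in the camera images.
- mailer: Slide mailer: closed white plastic box, 86 mm long (its x axis), 34 wide (y), 20 high (z up), about 60 g, straight sides. Lies flat on the bench left or right of the drawer. Origin: centre of its underside. Bystanders of the same white: a square box (64 x 64 x 26 mm), a short box (44 x 34 x 20 mm) and a round jar.
- drawer (a joint): Opening of the cabinet's only drawer, m: 0 is shut (firm stop), grows as it comes out towards the robot, at most 0.165; starts 0.13 to 0.16. Slides straight at about 2 N and stays where left. Cabinet: fixed, may be turned a little; its grey top (85 mm above the bench, 9 mm slide tray on its rear) covers what lies farther in x than (opening - 68 mm) from tray_spot.
- tray_spot (a point): Point on the tray floor, 18 mm above the bench, on the drawer's middle line; moves with it. x: along the travel to the cabinet's back (shutting is +x), y left, z up. Open-topped tray, inside x -62 to +118 mm, y -72 to +72 mm from here, 37 mm deep, walls 6 mm. White front panel: 12 mm thick, outer face at x = -80 mm, top 80 mm above the bench.
- handle_mid (a point): Middle of the drawer's steel bar handle, moves with it: level round bar 11 mm thick, 90 mm long along y, 58 mm above the bench, its centre line 28 mm in front of the panel's outer face (108 mm in front of tray_spot). Axes as tray_spot. The drawer can be pushed shut by the bar.
Not all that is in view belongs to the job. Leave any blue, green or purple look-alike of the mailer alone.

How it is judged:
By the outcome, as a careful person would: the job done as asked, in the order asked, and still so for the second after the job is handed in, with the robot touching nothing.
It also fails if it takes over 54 s, if anything falls off the work surface, if the arm or the gripper's body presses on something with over 40 N, if the wrist force passes 120 N, or if a joint passes its speed limit or range.

## Working session

There is one attempt and no reset: what is moved stays moved. The work goes in short steps, Python scripts to look and compute and a shell command to move; the robot and the scene stay as the last step left them, time stands still between calls to the robot, and variables do not carry over. Pictures are saved under pics/ and viewed, and the job is handed in when it is done.

```bash
ls; mkdir -p pics
python3 - <<'E'
from rig import read_state, capture, bot
import cv2
s=read_state(); print({k:s[k] for k in('time_s','position','tcp_rot','force','opening')})
for n in('scene','top','wrist'):
    c=capture(n); cv2.imwrite(f'pics/{n}0.png',c['pixels'][:,:,::-1]); print(n,c['camera_matrix'],c['dist'],c['R'],c['t'])
E
```

```text
pics
{'time_s': 0.0, 'position': array([ 0.23039899, -0.58020946,  0.22157125]), 'tcp_rot': array([[ 3.68845900e-01, -9.29490453e-01, -4.46945744e-04],
       [-9.29488171e-01, -3.68846000e-01,  2.09020250e-03],
       [-2.10767742e-03, -3.55531842e-04, -9.99997716e-01]]), 'force': array([ 0.21107976,  0.3014512 , -0.16417879]), 'opening': 0.9989317293523962}
scene [[427.24289737   0.         281.98246657]
 [  0.         427.24289737 209.11517214]
 [  0.           0.           1.        ]] [-0.08663595  0.          0.          0.          0.        ] [[ 0.7700209   0.63799866  0.0050523 ]
 [ 0.53033961 -0.63564135 -0.56098125]
 [-0.35469384  0.43464672 -0.82781309]] [-0.38724544 -0.24129796  1.43505467]
top [[445.66039095   0.         275.45201555]
 [  0.         445.66039095 199.58466755]
 [  0.           0.           1.        ]] [0.04895116 0.         0.         0.         0.        ] [[-0.0239263  -0.99963915 -0.01221087]
 [-0.99855014  0.02448581 -0.04793819]
 [ 0.04821989  0.01104619 -0.99877566]] [0.03067194 0.48526208 1.06667286]
wrist [[341.2251404    0.         280.32110131]
 [  0.         341.2251404  205.2367352 ]
 [  0.           0.           1.        ]] [-0.06372174  0.          0.          0.          0.        ] [[ 0.36963653 -0.9291728  -0.00259672]
 [-0.88724353 -0.35378385  0.29603363]
 [-0.27598507 -0.10712092 -0.95517399]] [-0.62404744 -0.03688911  0.39217148]
```

View pics/scene0.png

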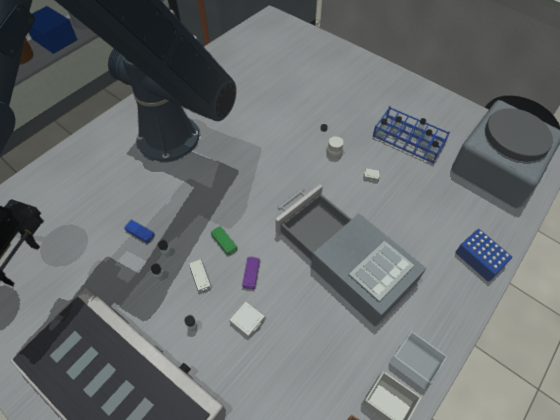

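View pics/top0.png

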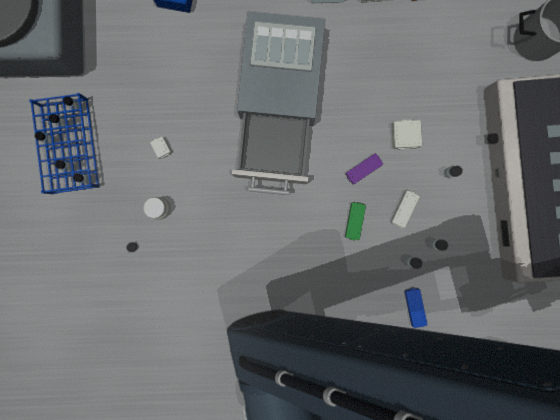

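View pics/wrist0.png

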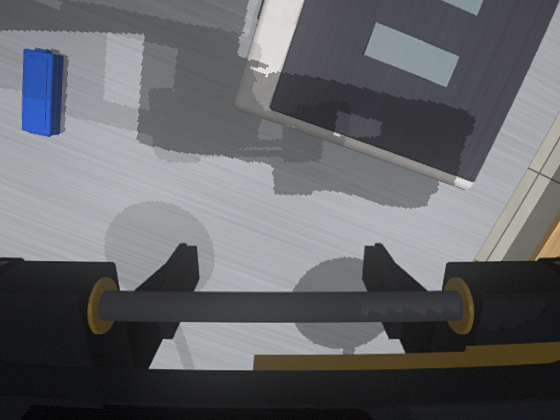

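In the top view, the white candidates are a long narrow box at (405,209), a square box at (407,134), a short box at (161,147) and a round jar at (154,208). The long narrow one fits the mailer. The drawer is at about (275,145) and its handle at (270,187). Next I'll measure them and make a crop to confirm.

```bash
cat > h.py <<'E'
import numpy as np, cv2
from rig import read_state, capture, bot
def rays(c,uv):
    p=cv2.undistortPoints(np.array(uv,float).reshape(-1,1,2),np.array(c['camera_matrix']),np.array(c['dist'])).reshape(-1,2)
    R=np.array(c['R']);C=-R.T@np.array(c['t'])
    return C,np.c_[p,np.ones(len(p))]@R
def onplane(c,uv,z):
    C,d=rays(c,uv); return C+d*((z-C[2])/d[:,2])[:,None]
def proj(c,X):
    R=np.array(c['R']);return cv2.projectPoints(np.array(X,float).reshape(-1,1,3),cv2.Rodrigues(R)[0],np.array(c['t'],float),np.array(c['camera_matrix']),np.array(c['dist']))[0].reshape(-1,2)
def save(n,img,roi=None,k=1):
    if roi: x0,y0,x1,y1=roi; img=img[y0:y1,x0:x1]
    cv2.imwrite(f'pics/{n}.png',cv2.resize(img,None,fx=k,fy=k,interpolation=cv2.INTER_CUBIC)[:,:,::-1])
E
python3 - <<'E'
from h import *
c=capture('top');im=c['pixels']
hsv=cv2.cvtColor(im,cv2.COLOR_RGB2HSV)
m=((hsv[...,2]>195)).astype(np.uint8)
n,l,st,ce=cv2.connectedComponentsWithStats(m)
for i in range(1,n):
    if 60<st[i,4]<4000:
        pts=np.argwhere(l==i)[:,::-1].astype(np.float32)
        W=onplane(c,pts,0.02)[:,:2]
        r=cv2.minAreaRect((W*1000).astype(np.float32))
        print(ce[i].round(),st[i,4],np.round(r[0],1),np.round(r[1],1),round(r[2],1))
save('top1',im,(340,100,460,240),4.2); save('drw1',im,(220,100,330,200),6)
c=capture('scene');save('scn1',c['pixels'],(260,170,440,330),4)
save('scn2',c['pixels'],(170,220,280,345),4.5)
E
```

```text
(no output)
```

View pics/top1.png

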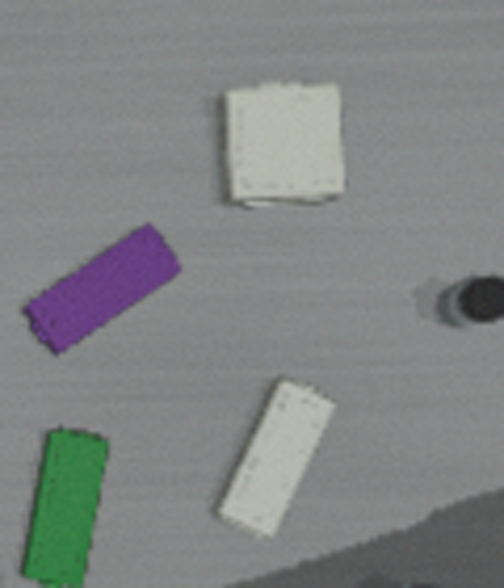

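View pics/drw1.png

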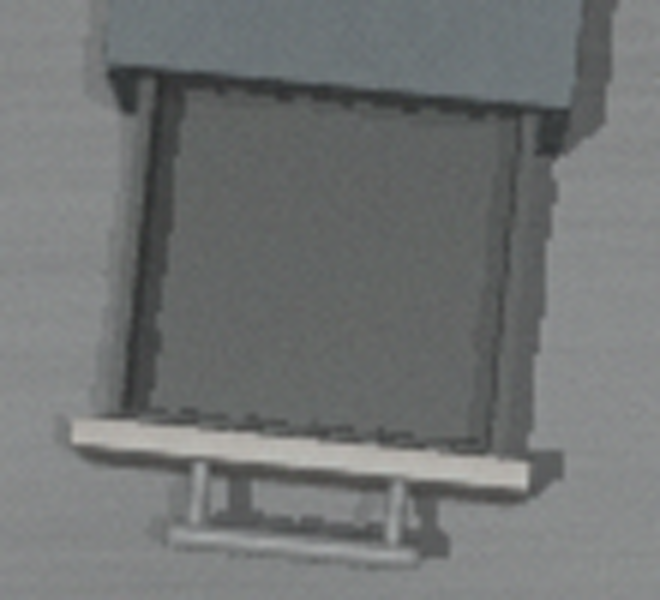

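View pics/scn1.png

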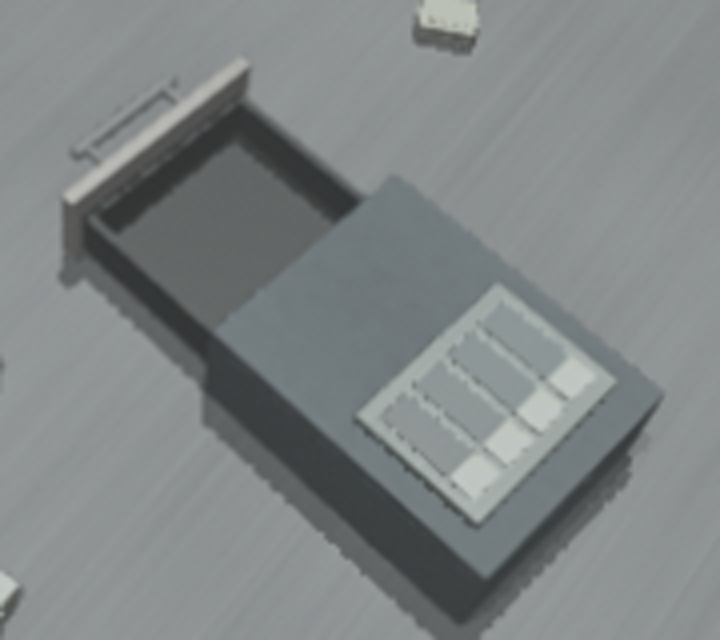

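View pics/scn2.png

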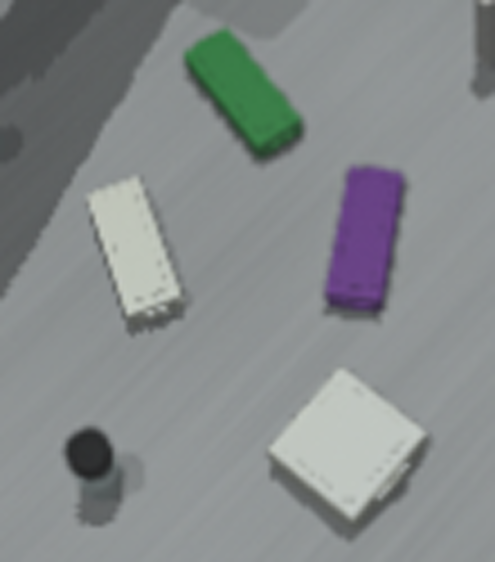

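The enlarged crop shows the white box at crop (275,455), about 2.5:1 with a snap seam at one end, so it's the mailer. The square box and the coloured look-alikes are clearly different things.

Run:
```python
from h import *
c=capture('top');im=c['pixels'].astype(int)
print(im[209,405],im[130,405],im[174,270],im[187,270],im[150,340])
m=((im[...,0]-im[...,2]>=6)&(im[...,0]>140)).astype(np.uint8)
n,l,st,ce=cv2.connectedComponentsWithStats(m)
def rect(c,l,i,z):
    pts=np.argwhere(l==i)[:,::-1].astype(np.float32)
    W=onplane(c,pts,z)[:,:2]
    r=cv2.minAreaRect((W*1000).astype(np.float32)); b=cv2.boxPoints(r)
    return np.round(r[0],1),np.round(r[1],1),round(r[2],1)
for i in range(1,n):
    if st[i,4]>60: print(ce[i].round(1),st[i,4],rect(c,l,i,.02),rect(c,l,i,.08))
# drawer features
f=lambda u,v:(220+(u+.5)/6-.5,100+(v+.5)/6-.5)
print('panel top outer', onplane(c,[f(72,444),f(530,490),f(72,420),f(530,462)],.08).round(4))
print('bar',onplane(c,[f(170,537),f(418,554)],.058).round(4))
print('cab front edge',onplane(c,[f(108,67),f(575,108)],.085).round(4))
s=capture('scene')
g=lambda u,v:(260+(u+.5)/4-.5,170+(v+.5)/4-.5)
print('scene panel outer/inner',onplane(s,[g(65,200),g(243,58),g(78,206),g(252,68)],.08).round(4))
print('scene bar',onplane(s,[g(75,153),g(176,83)],.058).round(4))
print('scene cab edge',onplane(s,[g(207,332),g(395,176)],.085).round(4))
im=s['pixels'].astype(int)
m=((im[...,0]-im[...,2]>=6)&(im[...,0]>150)).astype(np.uint8)
n,l,st,ce=cv2.connectedComponentsWithStats(m)
for i in range(1,n):
    if st[i,4]>60 and 180<ce[i][0]<400: print(ce[i].round(1),st[i,4],rect(s,l,i,.02))
```

```text
[181 186 177] [180 184 173] [180 178 172] [92 91 90] [136 137 138]
[513.7 169.5] 2508 (array([ 541.2, -544.5]), array([ 82.4, 446.7]), 86.1) (array([ 535.2, -513.6]), array([ 77.8, 421.6]), 86.1)
[407.5 132.8] 603 (array([ 636.3, -301.4]), array([63.9, 65.1]), 88.2) (array([ 625. , -284.1]), array([60.3, 61.4]), 88.2)
[268.2 174.6] 215 (array([545.2,  32.1]), array([181.7,  10.8]), 83.0) (array([538.9,  30.7]), array([171.5,  10.2]), 83.0)
panel top outer [[ 0.5442  0.1165  0.08  ]
 [ 0.5224 -0.0565  0.08  ]
 [ 0.5533  0.1163  0.08  ]
 [ 0.533  -0.0568  0.08  ]]
bar [[ 0.5096  0.0817  0.058 ]
 [ 0.5006 -0.014   0.058 ]]
cab front edge [[ 0.6867  0.0994  0.085 ]
 [ 0.6663 -0.077   0.085 ]]
scene panel outer/inner [[ 0.5268 -0.0555  0.08  ]
 [ 0.547   0.1191  0.08  ]
 [ 0.5367 -0.0535  0.08  ]
 [ 0.5573  0.116   0.08  ]]
scene bar [[ 0.4977 -0.0101  0.058 ]
 [ 0.5145  0.0841  0.058 ]]
scene cab edge [[ 0.6638 -0.0766  0.085 ]
 [ 0.6895  0.1013  0.085 ]]
[195.5 265.2] 65 (array([ 433.7, -278.5]), array([28.3, 29.8]), 58.6)
```

Run:
```python
from h import *
c=capture('top');s=capture('scene')
def mail(c,roi,thr):
    x0,y0,x1,y1=roi; im=c['pixels'].astype(int)[y0:y1,x0:x1]
    m=((im.min(2)>thr)&(im[...,1]-im[...,2]>=4)).astype(np.uint8)
    m=cv2.morphologyEx(m,cv2.MORPH_CLOSE,np.ones((3,3)))
    n,l,st,ce=cv2.connectedComponentsWithStats(m)
    i=1+np.argmax(st[1:,4]); cnt=np.argwhere(l==i)[:,::-1]+[x0,y0]
    W=onplane(c,cnt,.02)[:,:2]*1000
    r=cv2.minAreaRect(W.astype(np.float32)); print(st[i],'rect',np.round(r[0],1),np.round(r[1],1),round(r[2],1),'mean',W.mean(0).round(1))
    d=np.linalg.svd(W-W.mean(0))[2][0] if len(W)<3000 else 0; print('axis deg',np.degrees(np.arctan2(d[1],d[0])))
for t in(155,165): mail(c,(380,180,430,235),t)
for t in(155,165): mail(s,(180,250,220,300),t)
# vial tops: triangulate
def tri(u,v):
    C1,d1=rays(c,[u]);C2,d2=rays(s,[v]);A=np.c_[d1[0],-d2[0]];x=np.linalg.lstsq(A,C2-C1,rcond=None)[0]
    p=C1+x[0]*d1[0];q=C2+x[1]*d2[0];return ((p+q)/2).round(3),np.linalg.norm(p-q).round(4)
print(tri((441,244),(163,244)),tri((415,262),(156,268)),tri((441,244),(156,268)),tri((415,262),(163,244)),tri((456,171),(190,320)))
save('top2',c['pixels'],(380,180,480,280),6)
save('scn3',s['pixels'],(120,220,230,340),5)
print('floor pts',onplane(c,[(441,244),(415,262),(456,171)],.03).round(3))
```

```text
[ 13  11  27  36 474] rect [ 456.9 -291.2] [31.9 85.3] 62.5 mean [ 456.5 -290.9]
axis deg 152.57821724739716
[ 13  11  26  36 433] rect [ 456.4 -290.7] [29.4 82.3] 61.7 mean [ 456.4 -290.7]
axis deg 152.50675355852042
[  9   9  21  31 357] rect [ 456.7 -289.4] [32.6 88.7] 62.9 mean [ 455.9 -289. ]
axis deg -27.31248020201377
[ 10  10  20  30 342] rect [ 454.7 -288.5] [31.9 83.6] 62.4 mean [ 455.5 -289.2]
axis deg -27.02321881066807
(array([ 0.382, -0.322,  0.144]), np.float64(0.0111)) (array([ 0.318, -0.335, -0.054]), np.float64(0.014)) (array([ 0.373, -0.358,  0.054]), np.float64(0.0001)) (array([ 0.333, -0.298,  0.054]), np.float64(0.0004)) (array([ 0.541, -0.398,  0.052]), np.float64(0.0028))
floor pts [[ 0.371 -0.366  0.03 ]
 [ 0.331 -0.304  0.03 ]
 [ 0.542 -0.408  0.03 ]]
```

View pics/top2.png

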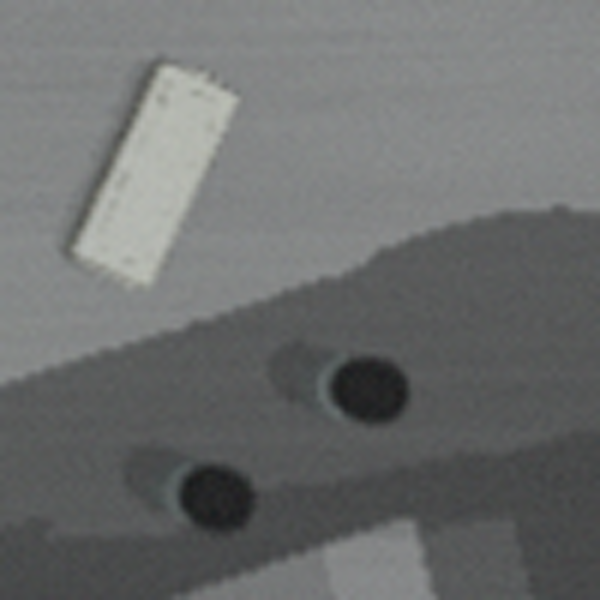

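View pics/scn3.png

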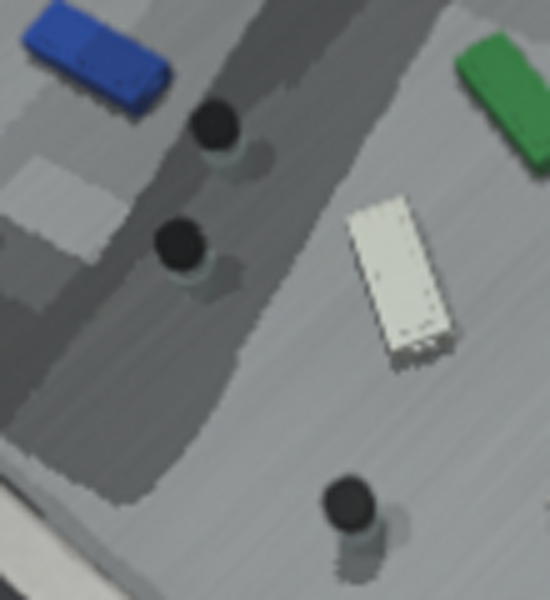

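```bash
cat >> h.py <<'E'
from scipy.spatial.transform import Rotation as Ro
def down(yaw):
    a=np.radians(yaw);x=np.array([np.cos(a),np.sin(a),0]);z=np.array([0,0,-1.]);return np.c_[x,np.cross(z,x),z]
def go(p,yaw):
    s=read_state();R=np.array(s['tcp_rot']);P=np.array(s['position'])
    print('t',round(s['time_s'],2),'pos',P.round(4),'yaw',np.degrees(np.arctan2(R[1,0],R[0,0])).round(2),'F',np.round(s['force'],1),'op',round(s['opening'],3))
    print('shift cm (current tool axes)',((R.T@(np.array(p)-P))*100).round(2),'rot',Ro.from_matrix(R.T@down(yaw)).as_rotvec().round(4))
E
python3 - <<'E'
from h import *
go((.456,-.290,.15),-117.3)
E
```

```text
t 0.45 pos [ 0.2306 -0.5808  0.2225] yaw -68.35 F [-0.1 -0.1  0.6] op 0.998
shift cm (current tool axes) [-18.71 -31.68   7.25] rot [0.000e+00 2.000e-04 8.543e-01]
```

```bash
python3 -m crank '[[[-1.87,-3.17,0],[0,0,0]],[[-1.87,-3.17,0],[0,0,0]],[[-1.87,-3.17,0.9],[0,0,0]],[[-1.87,-3.17,0.9],[0,0,0]],[[-1.87,-3.17,0.9],[0,0,0]],[[-1.87,-3.17,0.9],[0,0,0]],[[-1.87,-3.17,0.9],[0,0,0]],[[-1.87,-3.17,0.9],[0,0,0]],[[-1.87,-3.17,0.9],[0,0,0]],[[-1.87,-3.17,0.9],[0,0,0]]]' -1
python3 -m crank '[[[0,0,0],[0,0,0.14]],[[0,0,0],[0,0,0.14]],[[0,0,0],[0,0,0.14]],[[0,0,0],[0,0,0.14]],[[0,0,0],[0,0,0.14]],[[0,0,0],[0,0,0.14]],[[0,0,0],[0,0,0]],[[0,0,0],[0,0,0]]]'
python3 -c "
from h import *
go((.456,-.290,.15),-117.3)
c=capture('wrist');save('w1',c['pixels'])
c=capture('top');save('t1',c['pixels'])"
```

```text
time_s: 1.45
position: [0.4572, -0.2891, 0.1504]
tcp_rot: [[0.369, -0.93, 0.001], [-0.93, -0.369, -0.001], [0.001, -0.0, -1.0]]
force: [0.6, -0.3, -0.3]
opening: 1.003
time_s: 2.25
position: [0.4563, -0.2902, 0.1506]
tcp_rot: [[-0.443, -0.896, 0.0], [-0.896, 0.443, -0.0], [0.0, -0.0, -1.0]]
force: [0.4, -0.3, 0.1]
opening: 1.0
t 2.25 pos [ 0.4563 -0.2902  0.1506] yaw -116.31 F [ 0.4 -0.3  0.1] op 1.0
shift cm (current tool axes) [-0.01  0.04  0.06] rot [-0.0002 -0.0001  0.0172]
```

View pics/w1.png

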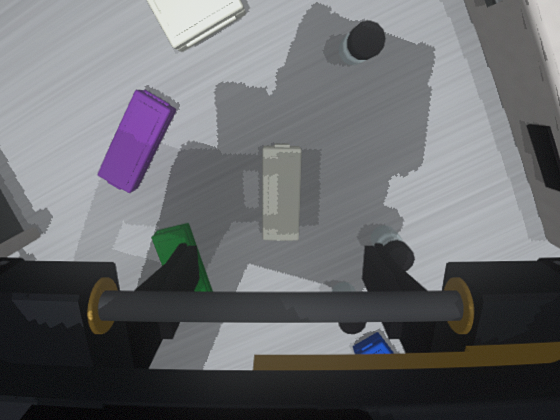

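The wrist view shows the mailer centred at about (281,194) and lined up with the jaws. I'll cross-check its pose from this view.

```bash
python3 -c "
from h import *
c=capture('wrist')
W=onplane(c,[(262,149),(300,149),(300,240),(263,241)],.02);print(W.round(4),W.mean(0).round(4),np.linalg.norm(np.diff(W,axis=0),axis=1).round(4))
d=W[0]-W[3]+W[1]-W[2];print(np.degrees(np.arctan2(d[1],d[0])))
print(proj(c,[(.456,-.290,.02)]))
save('w2',c['pixels'],(220,120,340,260),4)"
```

```text
[[ 0.4998 -0.2948  0.02  ]
 [ 0.4854 -0.324   0.02  ]
 [ 0.4093 -0.2879  0.02  ]
 [ 0.4236 -0.2566  0.02  ]] [ 0.4545 -0.2908  0.02  ] [0.0325 0.0843 0.0344]
-25.980452969568827
[[279.70045982 195.58503678]]
```

View pics/w2.png

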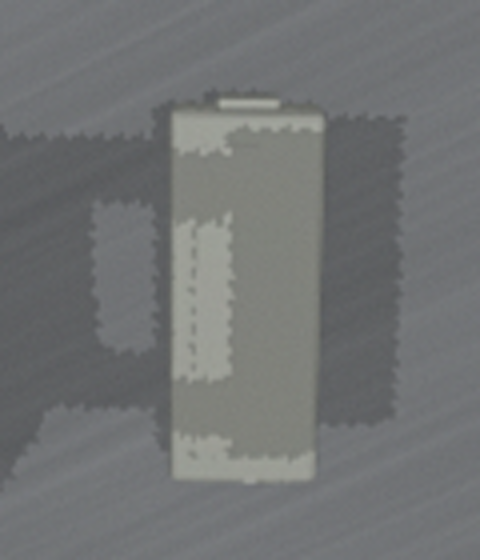

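```bash
python3 -m crank '[[[0,0,2.5],[0,0,0]],[[0,0,2.5],[0,0,0]],[[0,0,2.5],[0,0,0]],[[0,0,2.5],[0,0,0]],[[0,0,1],[0,0,0]],[[0,0,0],[0,0,0]],[[0,0,0],[0,0,0]]]' -0.3
python3 -c "
from h import *
go((.456,-.290,.004),-116.5)
c=capture('wrist');save('w3',c['pixels'])"
```

```text
time_s: 3.1
position: [0.4566, -0.2905, 0.0411]
tcp_rot: [[-0.446, -0.895, 0.001], [-0.895, 0.446, -0.001], [0.0, -0.001, -1.0]]
force: [-0.5, -0.3, 1.2]
opening: 0.658
t 3.1 pos [ 0.4566 -0.2905  0.0411] yaw -116.46 F [-0.5 -0.3  1.2] op 0.658
shift cm (current tool axes) [-0.02  0.08  3.71] rot [-0.0009 -0.0003  0.0007]
```

View pics/w3.png

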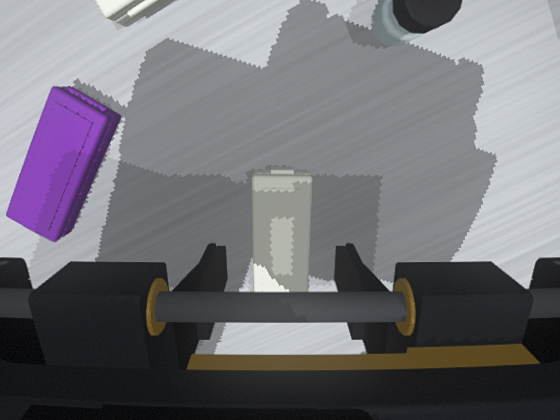

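The fingers straddle the mailer, centred at about x=281, and nothing is in the way. I'll descend and grip.

```bash
python3 -m crank '[[[0,0.04,1],[0,0,0]],[[0,0.04,1],[0,0,0]],[[0,0,0.8],[0,0,0]],[[0,0,0.5],[0,0,0]],[[0,0,0.3],[0,0,0]],[[0,0,0],[0,0,0]],[[0,0,0],[0,0,0]]]'
python3 -m crank '[[[0,0,0],[0,0,0]],[[0,0,0],[0,0,0]],[[0,0,0],[0,0,0]],[[0,0,0],[0,0,0]],[[0,0,0],[0,0,0]],[[0,0,0],[0,0,0]],[[0,0,0],[0,0,0]],[[0,0,0],[0,0,0]]]' 1
python3 -m crank '[[[0,0,-1],[0,0,0]],[[0,0,-2],[0,0,0]],[[0,0,-3],[0,0,0]],[[0,0,-3],[0,0,0]],[[0,0,-3],[0,0,0]],[[0,0,-3],[0,0,0]],[[0,0,0],[0,0,0]],[[0,0,0],[0,0,0]]]'
python3 -c "
from h import *
go((.6135,.0215,.15),-96.8)
c=capture('wrist');save('w4',c['pixels'])"
```

```text
time_s: 3.85
position: [0.4556, -0.2898, 0.0045]
tcp_rot: [[-0.446, -0.895, 0.0], [-0.895, 0.446, -0.0], [0.0, -0.0, -1.0]]
force: [0.2, -0.2, -0.7]
opening: 0.649
time_s: 4.65
position: [0.4556, -0.2899, 0.0047]
tcp_rot: [[-0.446, -0.895, 0.0], [-0.895, 0.446, -0.0], [0.0, -0.0, -1.0]]
force: [0.1, 0.5, 2.5]
opening: 0.392
time_s: 5.45
position: [0.4555, -0.2897, 0.1553]
tcp_rot: [[-0.446, -0.895, 0.001], [-0.895, 0.446, -0.001], [0.0, -0.001, -1.0]]
force: [-0.1, 0.1, -0.9]
opening: 0.389
t 5.45 pos [ 0.4555 -0.2897  0.1553] yaw -116.48 F [-0.1  0.1 -0.9] op 0.389
shift cm (current tool axes) [-34.9   -0.27   0.51] rot [-0.0011 -0.0006 -0.3434]
```

View pics/w4.png

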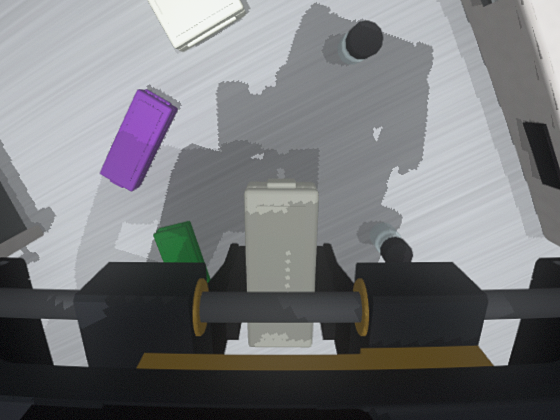

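```bash
python3 -m crank '[[[-2,0,0],[0,0,0]],[[-3.5,0,0],[0,0,0]],[[-3.5,0,0],[0,0,0]],[[-3.5,0,0],[0,0,0]],[[-3.5,0,0],[0,0,0]],[[-3.5,0,0],[0,0,0]],[[-3.5,0,0],[0,0,0]],[[-3.5,0,0],[0,0,0]],[[-3.5,0,0],[0,0,0]],[[-3,-0.2,0],[0,0,0]],[[-1.9,-0.1,0],[0,0,0]]]'
python3 -m crank '[[[0,0,0],[0,0,-0.08]],[[0,0,0],[0,0,-0.09]],[[0,0,0],[0,0,-0.09]],[[0,0,0],[0,0,-0.085]],[[0,0,0],[0,0,0]],[[0,0,0],[0,0,0]]]'
python3 -c "
from h import *
go((.6135,.0215,.15),-96.8)
c=capture('wrist');save('w5',c['pixels'])
c=capture('top');save('t5',c['pixels'],(160,80,400,260),3.2)
c=capture('scene');save('s5',c['pixels'],(230,130,450,330),3)"
```

```text
time_s: 6.6
position: [0.6134, 0.0235, 0.1524]
tcp_rot: [[-0.444, -0.896, -0.004], [-0.896, 0.444, 0.001], [0.001, 0.004, -1.0]]
force: [0.0, -0.4, -0.4]
opening: 0.388
time_s: 7.2
position: [0.6131, 0.021, 0.1536]
tcp_rot: [[-0.119, -0.993, -0.002], [-0.993, 0.119, 0.0], [0.0, 0.002, -1.0]]
force: [0.4, 0.5, -0.4]
opening: 0.391
t 7.2 pos [0.6131 0.021  0.1536] yaw -96.84 F [ 0.4  0.5 -0.4] op 0.391
shift cm (current tool axes) [-0.06 -0.03  0.36] rot [ 0.0021 -0.0001 -0.0008]
```

View pics/w5.png

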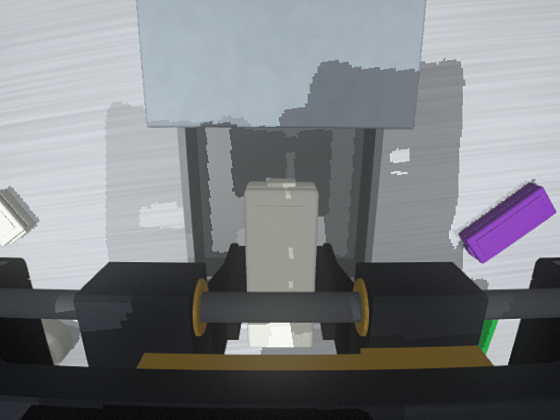

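View pics/s5.png

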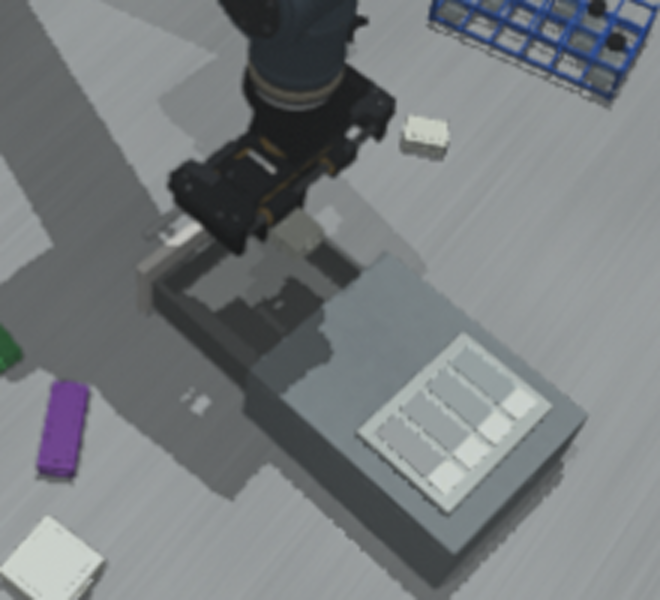

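```bash
python3 -c "
from h import *
c=capture('wrist');R=np.array(c['R']);print('cam',-R.T@c['t'])
W=onplane(c,[(148,127),(414,128)],.085);print(W.round(4));p=np.array([.6131,.021,0]);a=np.radians(-6.8);X=np.array([np.cos(a),np.sin(a),0]);Y=np.array([-np.sin(a),np.cos(a),0])
for w in W: print(((w-p)@X).round(4),((w-p)@Y).round(4))
W=onplane(c,[(199,180),(370,180)],.055);
for w in W: print(((w-p)@X).round(4),((w-p)@Y).round(4))
"
python3 -m crank '[[[0,0,2],[0,0,0]],[[0,0,2.5],[0,0,0]],[[0,0,2.5],[0,0,0]],[[0,0,2],[0,0,0]],[[0,0,1.3],[0,0,0]],[[0,0,0.7],[0,0,0]],[[0,0,0],[0,0,0]],[[0,0,0],[0,0,0]]]'
python3 -c "
from h import *
go((.6135,.0215,.022),-96.8)
c=capture('scene');save('s6',c['pixels'],(230,130,450,330),3)"
```

```text
cam [0.69457935 0.01094786 0.31630664]
[[ 0.6881  0.1013  0.085 ]
 [ 0.6665 -0.076   0.085 ]]
0.0649 0.0886
0.0645 -0.09
0.0214 0.0637
0.0216 -0.0709
time_s: 8.2
position: [0.6145, 0.0212, 0.0452]
tcp_rot: [[-0.117, -0.993, 0.001], [-0.993, 0.117, -0.0], [0.0, -0.001, -1.0]]
force: [0.3, 0.5, 0.1]
opening: 0.387
t 8.2 pos [0.6145 0.0212 0.0452] yaw -96.72 F [0.3 0.5 0.1] op 0.387
shift cm (current tool axes) [-0.02  0.11  2.32] rot [-0.0015 -0.      0.0014]
```

View pics/s6.png

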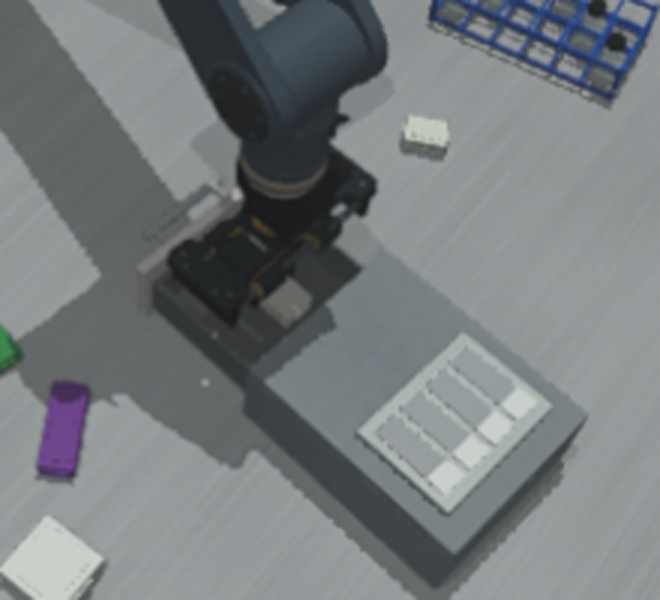

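The mailer is inside the tray walls and clear of the cabinet edge, so I'll lower it slowly.

```bash
python3 -m crank '[[[0,0,0.6],[0,0,0]],[[0,0,0.6],[0,0,0]],[[0,0,0.4],[0,0,0]],[[0,0,0.2],[0,0,0]],[[0,0,0.1],[0,0,0]],[[0,0,0],[0,0,0]],[[0,0,0],[0,0,0]]]'
python3 -m crank '[[[0,0,0.1],[0,0,0]],[[0,0,0],[0,0,0]],[[0,0,0],[0,0,0]]]'
python3 -m crank '[[[0,0,0.1],[0,0,0]],[[0,0,0],[0,0,0]],[[0,0,0],[0,0,0]]]'
```

```text
time_s: 8.95
position: [0.6139, 0.0212, 0.0256]
tcp_rot: [[-0.117, -0.993, 0.0], [-0.993, 0.117, -0.0], [-0.0, -0.0, -1.0]]
force: [-0.5, -0.3, -0.1]
opening: 0.391
time_s: 9.25
position: [0.6139, 0.0213, 0.0246]
tcp_rot: [[-0.117, -0.993, 0.0], [-0.993, 0.117, -0.0], [0.0, -0.0, -1.0]]
force: [0.3, 0.3, -0.6]
opening: 0.386
time_s: 9.55
position: [0.6138, 0.0213, 0.0235]
tcp_rot: [[-0.117, -0.993, -0.0], [-0.993, 0.117, 0.0], [-0.0, 0.0, -1.0]]
force: [-0.3, 0.6, -0.9]
opening: 0.387
```

```bash
python3 -m crank '[[[0,0,0.07],[0,0,0]],[[0,0,0],[0,0,0]],[[0,0,0],[0,0,0]]]'
python3 -m crank '[[[0,0,0.05],[0,0,0]],[[0,0,0],[0,0,0]],[[0,0,0],[0,0,0]]]'
```

```text
time_s: 9.85
position: [0.6138, 0.0213, 0.0228]
tcp_rot: [[-0.117, -0.993, -0.0], [-0.993, 0.117, 0.0], [-0.0, 0.0, -1.0]]
force: [0.1, 0.4, -1.1]
opening: 0.385
time_s: 10.15
position: [0.6139, 0.0213, 0.0228]
tcp_rot: [[-0.117, -0.993, 0.0], [-0.993, 0.117, -0.0], [0.0, -0.0, -1.0]]
force: [-0.8, 0.8, 3.1]
opening: 0.384
```

Contact: the force rose to +3 N at z 0.0228, as expected. I'll open partway and lift.

```bash
python3 -m crank '[[[0,0,0],[0,0,0]],[[0,0,0],[0,0,0]],[[0,0,0],[0,0,0]],[[0,0,0],[0,0,0]],[[0,0,0],[0,0,0]],[[0,0,0],[0,0,0]]]' -0.4
python3 -m crank '[[[0,0,-1],[0,0,0]],[[0,0,-1.5],[0,0,0]],[[0,0,-3],[0,0,0]],[[0,0,-3],[0,0,0]],[[0,0,-3],[0,0,0]],[[0,0,-3],[0,0,0]],[[0,0,-2.5],[0,0,0]],[[0,0,0],[0,0,0]]]'
python3 -c "
from h import *
go((.38,.05,.058),-96.8)
c=capture('wrist');save('w7',c['pixels'])
c=capture('scene');save('s7',c['pixels'],(230,130,450,330),3)"
```

```text
time_s: 10.75
position: [0.6138, 0.0213, 0.0223]
tcp_rot: [[-0.117, -0.993, -0.0], [-0.993, 0.117, -0.0], [0.0, 0.0, -1.0]]
force: [0.3, -0.0, 0.0]
opening: 0.692
time_s: 11.55
position: [0.6169, 0.021, 0.1982]
tcp_rot: [[-0.117, -0.993, 0.011], [-0.993, 0.117, -0.002], [0.0, -0.011, -1.0]]
force: [-0.4, -0.5, 0.8]
opening: 0.701
t 11.55 pos [0.6169 0.021  0.1982] yaw -96.7 F [-0.4 -0.5  0.8] op 0.701
shift cm (current tool axes) [-0.12 24.02 13.75] rot [-0.011  -0.0002  0.0017]
```

View pics/w7.png

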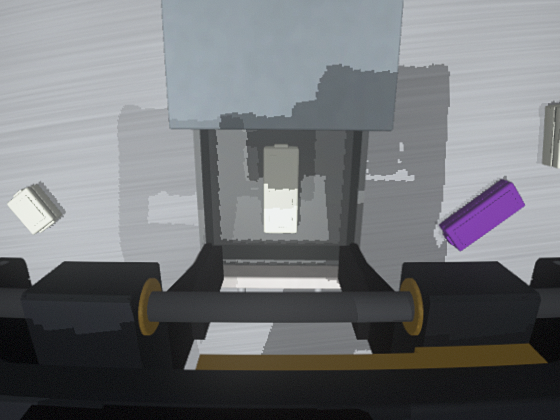

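View pics/s7.png

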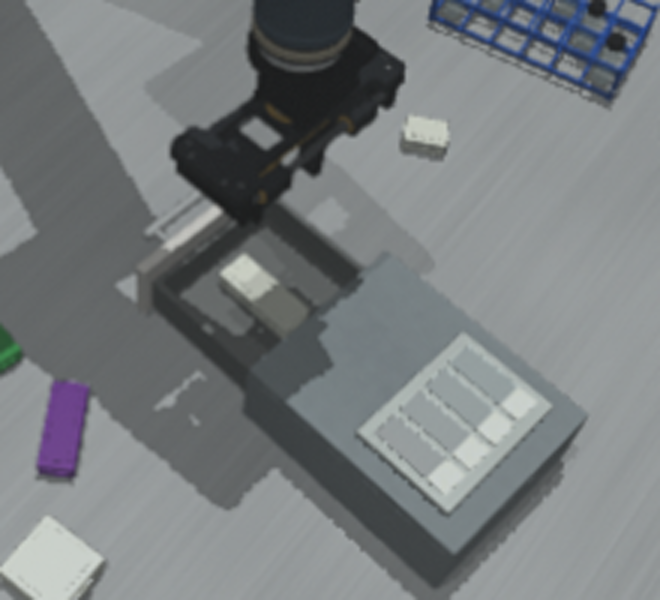

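The mailer lies flat and straight in the tray (wrist 281,190). Next I'll close the fingers and go in front of the handle bar.

```bash
python3 -m crank '[[[0,2.5,0],[0,0,0]],[[0,3.5,0],[0,0,0]],[[0,3.5,0],[0,0,0]],[[0,3.5,0],[0,0,0]],[[0,2.5,0],[0,0,0]],[[0,0,0],[0,0,0]],[[0,0,0],[0,0,0]]]' 1
python3 -c "
from h import *
go((.4646,.0393,.035),-96.8)
c=capture('wrist');save('w8',c['pixels'])
c=capture('top');save('t8',c['pixels'],(160,80,400,260),3.2)"
```

```text
time_s: 12.35
position: [0.4597, 0.0394, 0.1919]
tcp_rot: [[-0.117, -0.993, -0.001], [-0.993, 0.117, 0.0], [-0.0, 0.001, -1.0]]
force: [0.2, -0.6, 1.1]
opening: 0.149
t 12.35 pos [0.4597 0.0394 0.1919] yaw -96.72 F [ 0.2 -0.6  1.1] op 0.149
shift cm (current tool axes) [-0.04 -0.5  15.69] rot [0.0006 0.0001 0.0014]
```

View pics/w8.png

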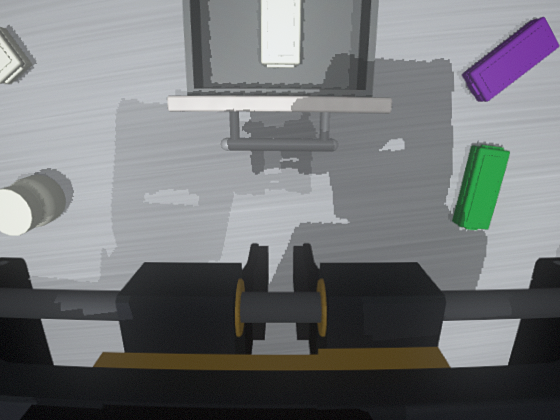

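The handle bar at (280,145) is centred in front of the fingers. I'll descend in front of it.

```bash
python3 -m crank '[[[0,0,2],[0,0,0]],[[0,0,2.5],[0,0,0]],[[0,0,2.5],[0,0,0]],[[0,0,2.5],[0,0,0]],[[0,0,2.5],[0,0,0]],[[0,0,2],[0,0,0]],[[0,0,1.3],[0,0,0]],[[0,0,0],[0,0,0]],[[0,0,0],[0,0,0]]]'
python3 -c "
from h import *
go((.4905,.0362,.037),-96.8)
c=capture('scene');save('s9',c['pixels'],(230,130,450,330),3)"
```

```text
time_s: 13.35
position: [0.4609, 0.0391, 0.039]
tcp_rot: [[-0.117, -0.993, 0.0], [-0.993, 0.117, -0.0], [0.0, -0.0, -1.0]]
force: [0.5, 0.0, -0.4]
opening: 0.003
t 13.35 pos [0.4609 0.0391 0.039 ] yaw -96.72 F [ 0.5  0.  -0.4] op 0.003
shift cm (current tool axes) [-0.05 -2.98  0.2 ] rot [-0.0002 -0.      0.0013]
```

View pics/s9.png

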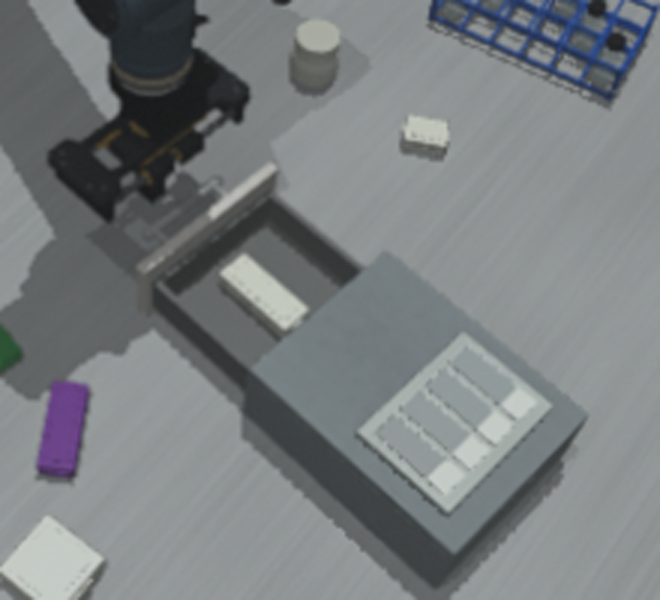

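```bash
python3 -m crank '[[[0,-1,0],[0,0,0]],[[0,-1,0],[0,0,0]],[[0,-0.5,0],[0,0,0]],[[0,-0.4,0],[0,0,0]],[[0,-0.5,0],[0,0,0]],[[0,-0.6,0],[0,0,0]],[[0,-0.8,0],[0,0,0]],[[0,-0.8,0],[0,0,0]],[[0,-0.8,0],[0,0,0]]]'
python3 -m crank '[[[0,-0.8,0],[0,0,0]],[[0,-0.8,0],[0,0,0]],[[0,-0.8,0],[0,0,0]],[[0,-0.8,0],[0,0,0]],[[0,-0.8,0],[0,0,0]],[[0,-0.8,0],[0,0,0]],[[0,-0.7,0],[0,0,0]],[[0,-0.6,0],[0,0,0]],[[0,-0.5,0],[0,0,0]],[[0,-0.3,0],[0,0,0]],[[0,0,0],[0,0,0]],[[0,0,0],[0,0,0]]]'
python3 -c "
from h import *
go((.6135,.0216,.037),-96.8)
c=capture('scene');save('s10',c['pixels'],(230,130,450,330),3)"
```

```text
time_s: 14.3
position: [0.5242, 0.0317, 0.0393]
tcp_rot: [[-0.117, -0.993, -0.0], [-0.993, 0.117, -0.0], [0.0, 0.0, -1.0]]
force: [-1.8, -0.7, 0.0]
opening: 0.008
time_s: 15.5
position: [0.5925, 0.0239, 0.0395]
tcp_rot: [[-0.117, -0.993, 0.001], [-0.993, 0.117, 0.0], [-0.0, -0.001, -1.0]]
force: [-0.7, -0.3, 0.5]
opening: 0.005
t 15.5 pos [0.5925 0.0239 0.0395] yaw -96.72 F [-0.7 -0.3  0.5] op 0.005
shift cm (current tool axes) [-0.01 -2.11  0.26] rot [-0.0013  0.0002  0.0015]
```

View pics/s10.png

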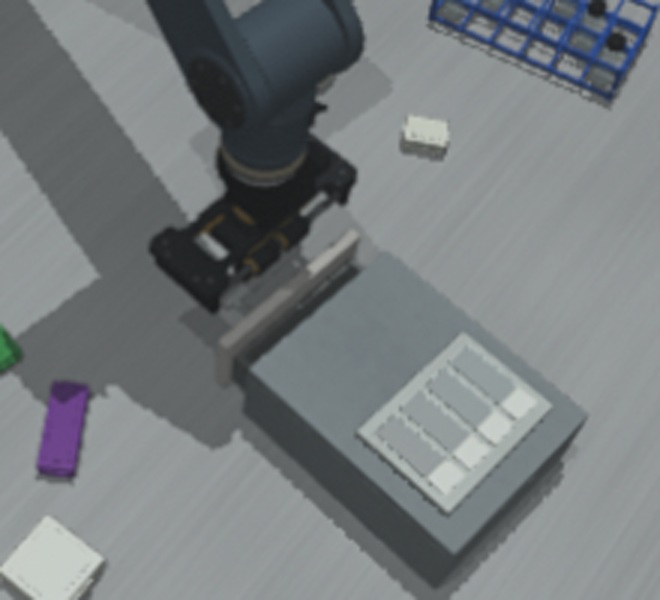

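The drawer is following, with roughly 2–3 cm left. I'll continue slowly until I reach the stop.

```bash
python3 -m crank '[[[0,-0.4,0],[0,0,0]],[[0,-0.5,0],[0,0,0]],[[0,-0.5,0],[0,0,0]],[[0,-0.3,0],[0,0,0]],[[0,-0.2,0],[0,0,0]],[[0,-0.2,0],[0,0,0]],[[0,0,0],[0,0,0]]]'
python3 -m crank '[[[0,-0.2,0],[0,0,0]],[[0,-0.2,0],[0,0,0]],[[0,0,0],[0,0,0]]]'
```

```text
time_s: 16.25
position: [0.6133, 0.0213, 0.0394]
tcp_rot: [[-0.117, -0.993, 0.001], [-0.993, 0.117, -0.0], [-0.0, -0.001, -1.0]]
force: [-0.3, -0.5, 0.1]
opening: 0.007
time_s: 16.55
position: [0.6173, 0.0208, 0.0394]
tcp_rot: [[-0.117, -0.993, 0.001], [-0.993, 0.117, -0.0], [0.0, -0.001, -1.0]]
force: [-0.0, 0.8, 0.4]
opening: 0.008
```

```bash
python3 -m crank '[[[0,-0.2,0],[0,0,0]],[[0,-0.1,0],[0,0,0]],[[0,0,0],[0,0,0]]]'
python3 -m crank '[[[0,-0.2,0],[0,0,0]],[[0,-0.1,0],[0,0,0]],[[0,0,0],[0,0,0]]]'
python3 -c "
from h import *
go((.62,.0216,.037),-96.8)
c=capture('scene');save('s11',c['pixels'],(230,130,450,330),3)"
```

```text
time_s: 16.85
position: [0.6201, 0.0205, 0.0393]
tcp_rot: [[-0.117, -0.993, 0.0], [-0.993, 0.117, -0.0], [0.0, -0.0, -1.0]]
force: [-0.4, 0.2, 0.0]
opening: 0.002
time_s: 17.15
position: [0.6208, 0.0204, 0.0392]
tcp_rot: [[-0.117, -0.993, -0.005], [-0.993, 0.117, 0.0], [0.0, 0.005, -1.0]]
force: [-4.1, -0.5, 3.0]
opening: 0.008
t 17.15 pos [0.6208 0.0204 0.0392] yaw -96.7 F [-4.1 -0.5  3. ] op 0.008
shift cm (current tool axes) [-0.11  0.09  0.22] rot [ 0.0046 -0.0001  0.0017]
```

View pics/s11.png

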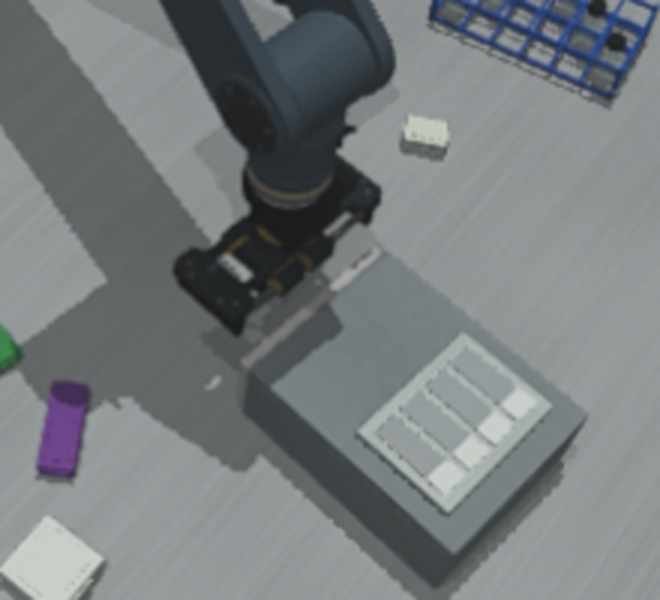

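It has hit the stop: the tool lags its command, the force is 4 N, and the panel is flush. I'll push slightly more to confirm, then back off.

```bash
python3 -m crank '[[[0,-0.2,0],[0,0,0]],[[0,0,0],[0,0,0]],[[0,0,0],[0,0,0]]]'
python3 -m crank '[[[0,0.4,0],[0,0,0]],[[0,0.6,0],[0,0,0]],[[0,1.5,0],[0,0,0]],[[0,2.5,0],[0,0,0]],[[0,2.5,0],[0,0,0]],[[0,2.5,-1],[0,0,0]],[[0,0,-3],[0,0,0]],[[0,0,-3],[0,0,0]],[[0,0,-3],[0,0,0]],[[0,0,-3],[0,0,0]],[[0,0,0],[0,0,0]],[[0,0,0],[0,0,0]]]'
python3 -c "
from h import *
go((.62,.0216,.037),-96.8)
c=capture('scene');save('s12',c['pixels'],(230,130,450,330),3)
c=capture('top');save('t12',c['pixels'],(160,0,400,200),3.2)
c=capture('wrist');save('w12',c['pixels'])"
```

```text
time_s: 17.5
position: [0.6208, 0.0204, 0.0391]
tcp_rot: [[-0.117, -0.993, -0.009], [-0.993, 0.117, 0.001], [0.0, 0.009, -1.0]]
force: [-7.4, 0.4, 6.5]
opening: 0.006
time_s: 18.7
position: [0.5263, 0.0316, 0.1701]
tcp_rot: [[-0.117, -0.993, 0.003], [-0.993, 0.117, -0.0], [0.0, -0.003, -1.0]]
force: [0.2, -0.0, -1.6]
opening: 0.005
t 18.7 pos [0.5263 0.0316 0.1701] yaw -96.71 F [ 0.2 -0.  -1.6] op 0.005
shift cm (current tool axes) [-0.11 -9.38 13.34] rot [-0.0033 -0.0001  0.0015]
```

View pics/s12.png

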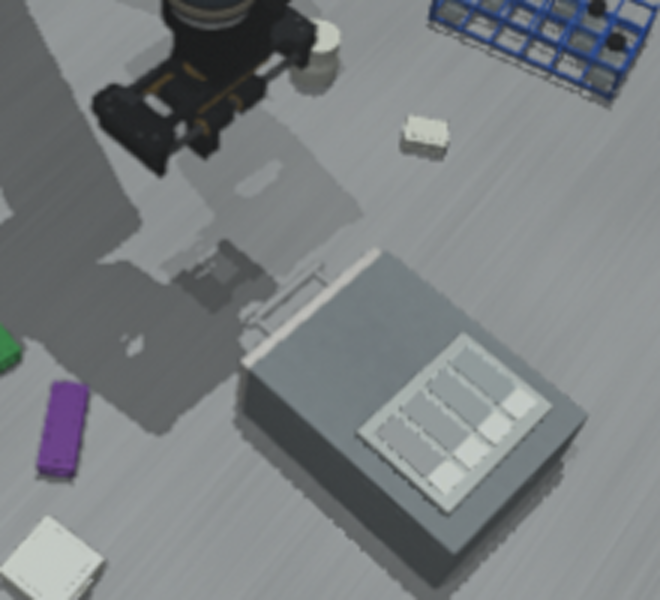

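View pics/w12.png

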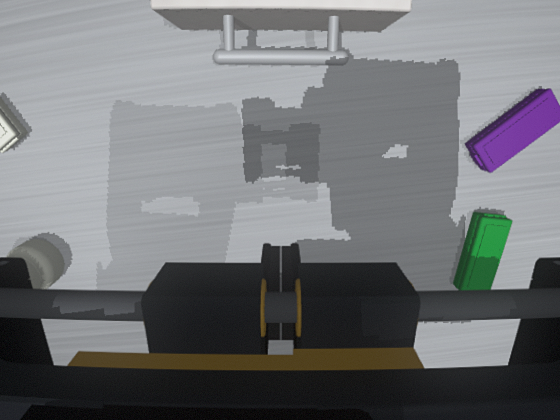

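The panel is flush with the cabinet front in the scene crop, along the line (245,362)–(380,252). The bar is free and the tool is clear of everything, so I'll hand in.

```bash
python3 -c "
from rig import bot
print(bot.hand_in())"
```

```text
the job is handed in; nothing more can be done
None
```

The slide mailer is in the drawer, flat with the lid up, and the drawer is shut. I handed the job in at about 19 s, well inside the 54 s limit; no verdict is reported.

- **Mailer:** I gripped the long white box across its 34 mm width and lowered it slowly. It touched the tray floor with about 3 N before I let go. The pictures after release showed it lying straight in the middle of the tray.
- **Drawer:** I pushed it shut by the bar with closed fingers until it met the stop. The tool stopped advancing, with about 7 N along the push, and the last picture shows the panel flush with the cabinet and the tool clear.
- **Not checked:** I could not see the mailer once the drawer was shut. I pushed at no more than about 8 cm/s and slower near the stop to keep it from sliding.

No check failed. The views agreed to within about 2 mm on the mailer and 1 to 5 mm on the drawer and handle.

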